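# Square the swivel plate and close the stock tray

### The arm

A 6-joint arm with a two-finger parallel gripper is mounted at the origin on the work surface. World frame = base frame: x ahead of the robot, y to its left, z up, the work surface at z = 0. Lengths are in mm, angles in rad, forces in N, time in s.
With the tool pointing down it reaches from about 275 to 750 mm from the base axis. Payload 10.2 kg.
Tool frame: the origin (TCP) lies at the very end of the fingers, on their centre line; the grasp point (between the pads) lies 19 mm behind it; z points along the fingers, y is the direction in which the jaws open and shut (so a half turn about z gives the same grasp; the last joint's range is limited). The gripper opens to 88 mm and grips with 3 to 60 N. Pads are 18 mm wide; open, the fingers measure 123 mm over their backs; the gripper's body (75 mm by 187 mm) begins 45 mm behind the grasp point.
Start: joints at [0.993, 0.313, 1.498, -0, 1.331, -0.223], TCP at [182.399, 492.302, 238.72] pointing down, gripper open.
Joint ranges: [-2.94, 2.94], [-0.97, 2.17], [0.19, 2.56], [-1.23, 4.37], [0.02, 3.11], [-2.88, 2.88]. Speed limits (rad/s): [2.39, 2.39, 3.01, 3.14, 3.14, 3.14].

### API

Orientations are given as a unit quaternion [w, x, y, z].
In Python, from station import r gives the robot as it stands.
- The arm moves only by the tool send_rows, never from a script. Its argument "series" is text: rows parted by semicolons, each of 5 numbers parted by spaces: the closure, from 0 (fully open) to 1 (shut), then the shift along the tool's x, y, z in m, then the turn about the tool's z in degrees. A call has exactly 5 rows; each row is the pose to reach, as a shift and turn from the pose measured when the call began, along the tool's axes at that moment; what a row does not reach only later rows make up. A row lasts 1/10 s, in which the tool goes at most 50 mm and 8.59 degrees, less where a joint would pass 70% of its speed; a pose out of reach is approached as far as the arm can. A call with a gripper value outside its range is refused whole. The fingers move at their own pace and stop on an object; "newtons" is the grip in N (left out, the last holds). Time passes only in rows, so rows that repeat a pose let the fingers close, or fill a call up. It gives the time, the measured TCP pose, the force and the opening at its end, in the units of the state.
- r.read_state(): the state, without advancing time (a new reading comes with each control period).
- r.grab_frame(name): name is "side" or "top"; returns a dict with "frame" (480x640x3 uint8, blue, green, red), "depth" (480x640 float32, mm along the optical axis (not along the pixel's ray), 0 where there is no reading), "fx", "fy", "cx", "cy" (pixels), "distortion" ([k1, k2, p1, p2, k3] as OpenCV has them; the pictures are not rectified), "position" and "rotation" of the camera in the world. Camera axes: x right, y up, looking along -z (the intrinsics and any distortion apply to the point x, -y, -z); pixel columns grow to the right and rows downward; lengths in mm; the calibration is good to about 2 mm. A picture is of the moment at which its call begins.
- r.job_done(): hands the job in, once; it reports no verdict.
The state is a dict: "t": time; "qpos": joint angles; "dq": joint speeds; "tau": joint torques, N m; "ee_pos": TCP position; "tcp_rot": TCP orientation; "contact_force": force on the tool from outside, world axes, zero at the start; "torque": the same for the moment, N m; "grip_width": opening from 0.0 (shut) to 1.0 (fully open).
Only numpy, scipy, OpenCV 4.12 (cv2) and the standard library are available. Lean on these libraries where they do the work, as an engineer would, in place of code of your own. Each camera call takes 0.05 s, during which the arm holds its last target.

### The job

Get the medicine tray ready: the lilac plate has been left crooked, so push its orange-dotted corner round, with the notched opposite corner bearing on the steel peg, until its far edge lies flush against the dark back stop; do not lift it or take it off the peg. Then take the blue front panel from the rack and lower it in your grip, not dropped, between the tray's two upright guides until it is fully seated on the tray board, and let go. Leave the white panel and everything else where they are.

Things in the scene. Friction and masses are not known exactly. Their poses are not given: they have to be found in the camera images.
- tray: Fixed level white tray; place and yaw vary. Origin on the table, under its board. In its frame (mm): board x -70 to 165, y -120 to 120, 12 thick; steel peg at x 88, y -58; dark back stop, its flat face at x 110.5 looking to -x; two dark steel upright guides at the ends of a slot along y at x -18. Between the guides (y -80 to 80) the front is open, so fingers can push in from -x.
- seat (a point): Point on the board's top (12 mm above the table), tray x -18, y 0, midway between the guides: the blue panel's origin ends here. Slot 9 mm wide in x, closed ends at y +-93 mm, guide lips reach in to y +-80. Guides straight to 36 mm above the board, then flared lead-in mouths, about 25 mm wide in x, up to 48 mm. Axes as the tray's.
- peg (a point): Axis of the upright steel peg, at the board's top. Peg 16 mm diameter, 30 mm tall. The plate turns about it.
- stop (a point): Middle of the back stop's face, at the board's top (tray x 110.5, y 40 mm); the stop is 56 mm long in y, 26 mm tall.
- plate: Loose lilac plate 110 x 140 x 14 mm, 0.25 to 0.45 kg, flat on the board. Origin: underside, centre of its U notch (20 mm wide, open to -y, bottom at y +9) that straddles the peg. Plate frame (mm): x -88 to 22, y -12 to 128. Starts turned 18 to 32 deg counter-clockwise (from above) from the tray, its corner over the panel slot. Home: yaw equal to the tray's, edge x 22 on the stop.
- push_corner (a point): Top of the plate's corner with the orange dot (plate x -88, y 128; 14 mm above the board). Push on the plate's near edge x = -88 close to this corner, e.g. at plate y 105, following it clockwise round the peg; only friction (1 to 4 N) resists until the stop is met.
- rack: Fixed black rack; place and yaw vary. Base 150 x 220 x 12 mm, origin under its centre. Two pairs of upright guides, 30 mm tall above the base, make slots along its y at x -42 and x +42 mm, 10 mm wide, no lead-in. One holds the blue panel, the other the white one (either way).
- blue_panel: Loose blue panel upright in the rack, bottom 12 mm above the table, 0.1 to 0.16 kg. Origin: centre of its bottom edge; x normal (6 mm thick), y along (180 mm), z up (80 mm). Black grip tab on its top middle: 14 mm thick in x, 50 mm long in y, z 78 to 104. Grip the tab from above, closing along x; lift over 35 mm to clear the rack. Same either way round.
- white_panel: Spare panel of the same shape but white, in the rack's other slot, 84 mm from the blue one; leave it.
Things that resemble listed ones, but are neither listed nor needed, are in the scene too. What is meant by the blue_panel is not brown or green, and is the smaller of those in its own colour.

How it is judged:
By the outcome, as a careful person would: the job done as asked, in the order asked, and still so for the second after the job is handed in, with the robot touching nothing.
It also fails if it takes over 58 s, if anything falls off the work surface, if the arm or the gripper's body presses on something with over 40 N, if the wrist force passes 120 N, or if a joint passes its speed limit or range.

## Working session

There is one attempt and no reset: what is moved stays moved. The work goes in short steps, Python scripts to look and compute and a tool call to move; the robot and the scene stay as the last step left them, time stands still between calls to the robot, and variables do not carry over. Pictures are saved under pics/ and viewed, and the job is handed in when it is done.

Besides the shell and the picture viewer there is one more tool, called as name(argument=value, ...) on one line, values as JSON. send_rows: Moves the arm, as the interface text tells. Its arguments: {"type":"object","properties":{"series":{"type":"string"},"newtons":{"type":"number"}},"required":["series"]}

```bash
ls; mkdir -p pics; python3 - <<'E'
from station import r
import cv2,pickle
print(r.read_state())
for n in("top","side"):
    f=r.grab_frame(n); pickle.dump(f,open(n+"0.pkl","wb")); cv2.imwrite(f"pics/{n}0.png",f["frame"])
    print({k:v for k,v in f.items() if k not in("frame","depth")})
E
```

```text
pics
{'t': 0.0, 'qpos': array([ 9.92618702e-01,  3.13430884e-01,  1.49839093e+00, -1.76413638e-05,
        1.33101436e+00, -2.23387522e-01]), 'dq': array([ 0.00053013, -0.00106915,  0.00102281,  0.00139207, -0.00046376,
        0.00084467]), 'tau': array([-4.03988306e-04, -4.02202034e+01, -2.52275240e+01,  6.94962731e-02,
        3.50885605e-02, -9.98949395e-05]), 'ee_pos': array([182.25894268, 492.09692606, 238.18822687]), 'tcp_rot': array([-2.34686144e-04,  1.76464006e-01,  9.84306897e-01, -5.75834948e-04]), 'contact_force': array([-0.30318108,  0.01106178, -0.16242468]), 'torque': array([ 0.03602932,  0.04786276, -0.0028641 ]), 'grip_width': 0.9995740404643582}
{'fx': 487.0250106124622, 'fy': 487.0250106124622, 'cx': 325.7857405106732, 'cy': 236.2234607015422, 'distortion': array([-0.11095,  0.     ,  0.     ,  0.     ,  0.     ]), 'position': array([ 418.7288872 ,  -84.86535638, 1093.33558716]), 'rotation': array([ 0.70718952,  0.02131418, -0.01246335, -0.70659278])}
{'fx': 576.6487785457508, 'fy': 576.6487785457508, 'cx': 310.6365948938501, 'cy': 233.39136338458547, 'distortion': array([-0.06712188,  0.        ,  0.        ,  0.        ,  0.        ]), 'position': array([ 175.64370486, -777.35903018,  851.71029528]), 'rotation': array([ 0.91469801,  0.35288398, -0.0750143 , -0.18213539])}
```

View pics/top0.png

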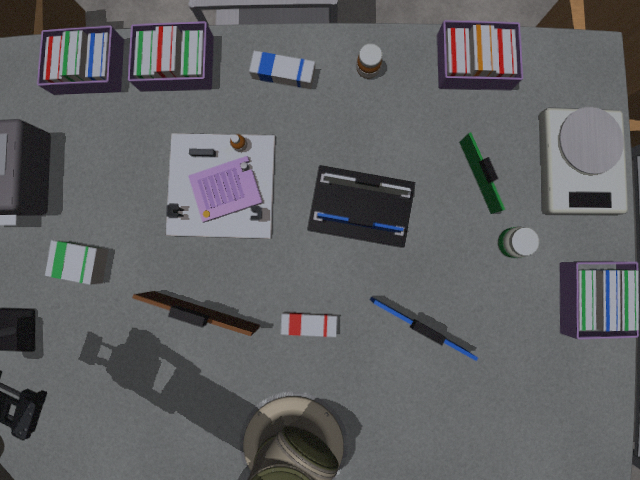

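View pics/side0.png

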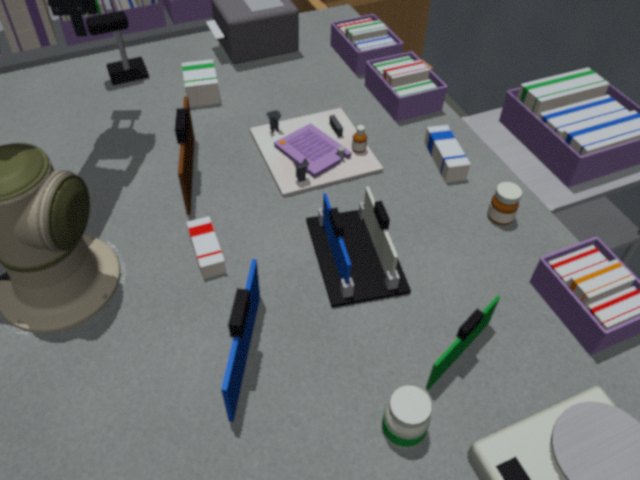

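The top view shows the tray centred near (220,186). The plate's orange dot is at (207,213) and the peg is near (244,167). The rack is near (362,205), with the blue panel in its near slot at about (360,223) and the white panel at (367,183). The larger blue panel at (425,328) is a decoy. Next I'll zoom in and measure.

```bash
cat > h.py <<'E'
import numpy as np,cv2,pickle
from scipy.spatial.transform import Rotation as R
def rot(q): return R.from_quat([q[1],q[2],q[3],q[0]])
def ray(f,px):
    K=np.array([[f["fx"],0,f["cx"]],[0,f["fy"],f["cy"]],[0,0,1.]])
    p=cv2.undistortPoints(np.array(px,float).reshape(-1,1,2),K,np.array(f["distortion"])).reshape(-1,2)
    d=np.c_[p[:,0],-p[:,1],-np.ones(len(p))]
    return rot(f["rotation"]).apply(d)
def plane(f,px,z):
    d=ray(f,px); o=f["position"]; t=(z-o[2])/d[:,2]; return o+d*t[:,None]
def world_img(f):
    v,u=np.mgrid[0:480,0:640]; px=np.c_[u.ravel(),v.ravel()]
    d=ray(f,px); return (f["position"]+d*f["depth"].reshape(-1,1)).reshape(480,640,3)
E
python3 - <<'E'
from h import *
f=pickle.load(open("top0.pkl","rb"));W=world_img(f);im=f["frame"]
cv2.imwrite("pics/tray0.png",cv2.resize(im[125:245,155:285],None,fx=5,fy=5,interpolation=cv2.INTER_CUBIC))
cv2.imwrite("pics/rack0.png",cv2.resize(im[155:255,300:425],None,fx=6,fy=6,interpolation=cv2.INTER_CUBIC))
for p in [(180,160),(220,185),(266,200),(225,230),(340,200),(450,420)]: print(p,W[p[1],p[0]].round(1))
hsv=cv2.cvtColor(im,cv2.COLOR_BGR2HSV)
# tray: white region, height ~12
z=W[...,2]
roi=np.zeros((480,640),bool);roi[125:245,155:285]=1
m=((im.min(2)>120)&(hsv[...,1]<40)&roi).astype(np.uint8)
m[cv2.inRange(hsv,(130,40,60),(165,255,255))>0]|=roi[cv2.inRange(hsv,(130,40,60),(165,255,255))>0]
c=max(cv2.findContours(m,cv2.RETR_EXTERNAL,cv2.CHAIN_APPROX_NONE)[0],key=cv2.contourArea).reshape(-1,2)
P=plane(f,c,12.)
print("tray",cv2.minAreaRect(P[:,:2].astype(np.float32)), cv2.boxPoints(cv2.minAreaRect(P[:,:2].astype(np.float32))))
m=((cv2.inRange(hsv,(130,40,60),(165,255,255))>0)&roi).astype(np.uint8)
c=max(cv2.findContours(m,cv2.RETR_EXTERNAL,cv2.CHAIN_APPROX_NONE)[0],key=cv2.contourArea).reshape(-1,2)
P=plane(f,c,26.)
print("plate",cv2.minAreaRect(P[:,:2].astype(np.float32)), cv2.boxPoints(cv2.minAreaRect(P[:,:2].astype(np.float32))))
m=((cv2.inRange(hsv,(8,140,120),(28,255,255))>0)&roi); ys,xs=np.nonzero(m);print(len(xs),xs.min(),xs.max(),ys.min(),ys.max())
roi[:]=0;roi[155:255,300:425]=1
m=((im.max(2)<60)&roi).astype(np.uint8)
m=cv2.morphologyEx(m,cv2.MORPH_CLOSE,np.ones((15,15)))
c=max(cv2.findContours(m,cv2.RETR_EXTERNAL,cv2.CHAIN_APPROX_NONE)[0],key=cv2.contourArea).reshape(-1,2)
P=plane(f,c,12.)
print("rack",cv2.minAreaRect(P[:,:2].astype(np.float32)),cv2.boxPoints(cv2.minAreaRect(P[:,:2].astype(np.float32))))
E
```

```text
(180, 160) [644.3 261.3  11.2]
(220, 185) [583.8 164.2  25.9]
(266, 200) [551.8  63.    9.8]
(225, 230) [484.3 154.7  11.6]
(340, 200) [ 551.4 -102.9   11.6]
(450, 420) [  55.6 -352.2   -2.3]
tray ((586.9339599609375, 169.02719116210938), (239.97093200683594, 234.58299255371094), 88.3094482421875) [[466.15378   52.554214]
 [700.6347    45.633682]
 [707.7141   285.50018 ]
 [473.23322  292.42072 ]]
plate ((575.3990478515625, 153.3538360595703), (111.92247772216797, 141.07171630859375), 18.07184410095215) [[500.31763  203.05034 ]
 [544.07935   68.937935]
 [650.48047  103.65733 ]
 [606.71875  237.76974 ]]
29 204 209 211 216
rack ((538.5726318359375, -150.7250213623047), (219.61077880859375, 149.17196655273438), 79.78426361083984) [[ 445.69452 -245.56146]
 [ 592.50165 -272.01785]
 [ 631.45074  -55.88858]
 [ 484.64362  -29.43219]]
```

View pics/tray0.png

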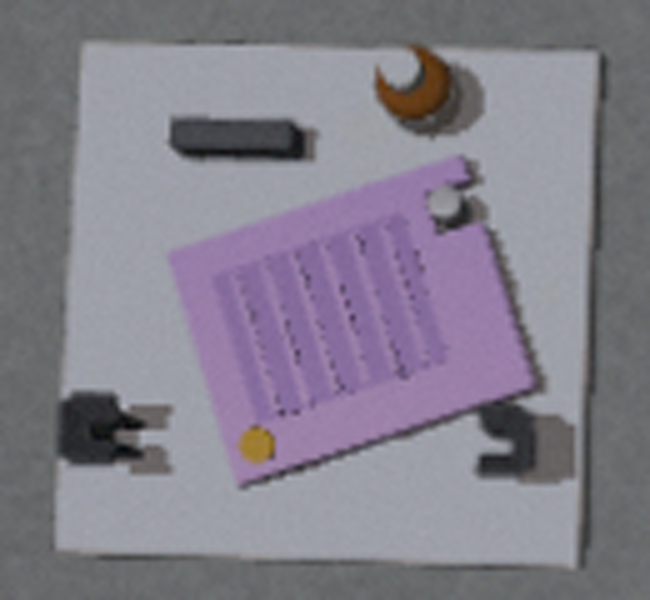

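View pics/rack0.png

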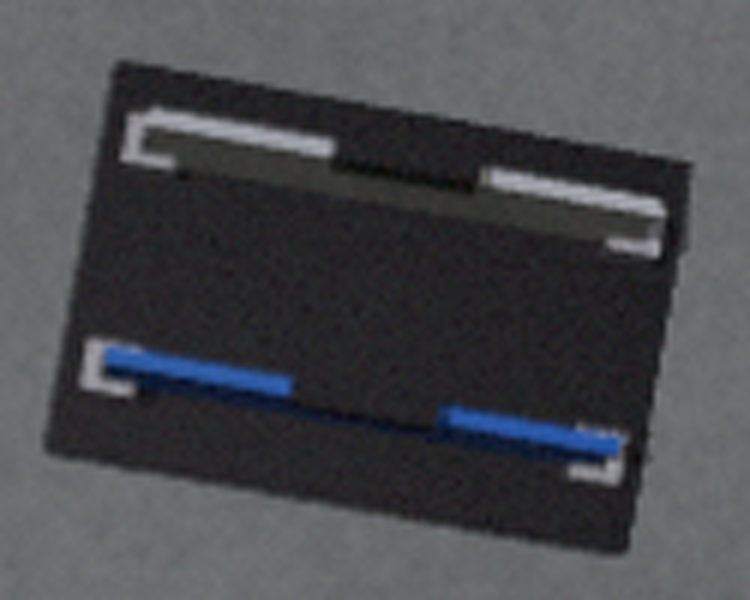

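```bash
cat >> h.py <<'E'
TR=(np.array([586.93,169.03]),np.deg2rad(-1.69))
def t2w(x,y):
    c,s=np.cos(TR[1]),np.sin(TR[1]); x=x-47.5
    return TR[0]+np.array([c*x-s*y,s*x+c*y])
def w2t(p):
    c,s=np.cos(TR[1]),np.sin(TR[1]); d=np.asarray(p)[...,:2]-TR[0]
    return np.stack([c*d[...,0]+s*d[...,1]+47.5,-s*d[...,0]+c*d[...,1]],-1)
def psi(q):
    y=rot(q).apply([0,1,0]); return np.degrees(np.arctan2(y[1],y[0]))
def rel(s,p,ps):
    d=rot(s["tcp_rot"]).inv().apply(np.array(p)-s["ee_pos"]); return d.round(1),round(psi(s["tcp_rot"])-ps,1)
E
python3 - <<'E'
from h import *
f=pickle.load(open("top0.pkl","rb"));g=pickle.load(open("side0.pkl","rb"));W=world_img(f);im=f["frame"]
hsv=cv2.cvtColor(im,cv2.COLOR_BGR2HSV)
print("peg",w2t(plane(f,[(155+445/5-.4,125+205/5-.4)],42.)))
print("stop box tl,tr top",w2t(plane(f,[(155+170/5,125+118/5),(155+295/5,125+118/5),(155+295/5,125+150/5),(155+172/5,125+150/5)],38.)))
print("guideL outer/lip",w2t(plane(f,[(155+62/5,125+425/5),(155+128/5,125+425/5),(155+480/5,125+440/5),(155+535/5,125+440/5)],60.)))
m=cv2.inRange(hsv,(100,120,150),(125,255,255)); m[:155]=0;m[255:]=0;m[:,:300]=0;m[:,425:]=0
ys,xs=np.nonzero(m);P=plane(f,np.c_[xs,ys],92.)[:,:2]
r_=cv2.minAreaRect(P.astype(np.float32));print("blue",r_,cv2.boxPoints(r_))
print("z at blue top",np.percentile(W[ys,xs,2],[10,50,90]), "bottle z",W[138:146,233:240,2].max())
l=cv2.fitLine(P.astype(np.float32),cv2.DIST_L2,0,.01,.01).ravel();print(l,np.degrees(np.arctan2(l[1],l[0])))
t=(P-l[2:])@l[:2];print(l[2:]+l[:2]*t.min(),l[2:]+l[:2]*t.max(),l[2:]+l[:2]*(t.min()+t.max())/2)
# tab: between blue halves
ts=np.sort(t);i=np.argmax(np.diff(ts));print("gap",ts[i+1]-ts[i],l[2:]+l[:2]*(ts[i]+ts[i+1])/2)
from station import r
s=r.read_state();print("psi",psi(s["tcp_rot"]))
# push point
pk=t2w(88,-58)
a=np.deg2rad(18.07);ux=np.array([np.cos(a),np.sin(a)]);uy=np.array([-ux[1],ux[0]])
print("corner pred",pk-88*ux+128*uy)
p=pk-88*ux+105*uy; st=p-ux*(17.5+15)
print("peg",pk,"contact",p,"tray",w2t(p),"start",st, rel(s,[*st,100],18.07))
E
```

```text
peg [[ 86.30110307 -59.13101958]]
stop box tl,tr top [[122.82335783  66.14785561]
 [123.78819139   9.59396421]
 [109.39109591   8.86099739]
 [108.38739695  64.43454168]]
guideL outer/lip [[ -17.6218183   100.26571522]
 [ -16.87409221   70.95236694]
 [ -19.23006117  -82.86050594]
 [ -18.56913658 -106.52518143]]
blue ((497.69134521484375, -142.7256622314453), (176.35260009765625, 4.8721418380737305), 79.8289566040039) [[ 479.72272  -229.08609 ]
 [ 484.5183   -229.94644 ]
 [ 515.66      -56.365234]
 [ 510.86438   -55.504883]]
z at blue top [89.0726643  91.10613989 93.48146028] bottle z 1093.3355871598683
[ 1.7682539e-01  9.8424226e-01  4.9815271e+02 -1.3904308e+02] 79.815094
[ 481.90553837 -229.47778608] [513.08923421 -55.9036664 ] [ 497.49738629 -142.69072624]
gap 58.61720409471803 [ 497.10654803 -144.86620305]
psi 69.66943563263871
corner pred [502.33929851 204.25190456]
peg [625.70185974 109.86081129] contact [509.47340857 182.38630432] tray [-30.31680085  11.06616129] start [478.57636476 172.30549663] (array([-389. , -196.8,  138.4]), np.float64(51.6))
```

send_rows(series="1 -0.04 -0.02 0 6;1 -0.08 -0.04 0 12;1 -0.12 -0.06 0 18;1 -0.16 -0.08 0 24;1 -0.2 -0.1 0 30", newtons=20)

```text
t: 0.6
ee_pos: [335.9, 327.3, 238.2]
tcp_rot: [-0.0, 0.427, 0.904, -0.001]
contact_force: [1.4, 1.1, -0.5]
grip_width: 0.573
```

```bash
python3 - <<'E'
from h import *
from station import r
s=r.read_state();print(s["t"],s["ee_pos"],psi(s["tcp_rot"]),s["grip_width"],s["qpos"].round(2),rel(s,[478.6,172.3,100],18.07))
E
```

```text
0.6 [335.88613021 327.34431815 238.16248657] 39.436776488599016 0.5728358950568043 [ 0.52  0.19  1.66 -0.    1.3  -0.17] (array([-210.4,   11.9,  138.2]), np.float64(21.4))
```

send_rows(series="1 -0.04 0.002 0 4;1 -0.085 0.005 0.01 9;1 -0.13 0.007 0.03 14;1 -0.17 0.01 0.05 18;1 -0.21 0.012 0.07 21.4")

```text
t: 1.1
ee_pos: [479.3, 171.2, 167.3]
tcp_rot: [-0.0, 0.589, 0.808, -0.001]
contact_force: [0.2, 0.5, 0.6]
grip_width: 0.117
```

```bash
python3 - <<'E'
from h import *
from station import r
s=r.read_state();print(s["t"],s["ee_pos"],psi(s["tcp_rot"]),s["grip_width"],s["qpos"].round(2),rel(s,[478.6,172.3,17],18.07))
E
```

```text
1.1 [479.34672089 171.16804343 167.27435201] 17.85479326598316 0.11657879780957738 [ 0.11  0.35  1.65 -0.    1.15 -0.2 ] (array([  1.4,  -0.2, 150.3]), np.float64(-0.2))
```

send_rows(series="1 0 0 0.03 0;1 0.001 0 0.07 0;1 0.001 0 0.11 0;1 0.001 0 0.14 0;1 0.001 0 0.15 0")

```text
t: 1.6
ee_pos: [477.2, 171.7, 14.5]
tcp_rot: [-0.002, 0.589, 0.808, -0.002]
contact_force: [-0.6, 0.2, -0.5]
grip_width: 0.011
```

```bash
python3 - <<'E'
from h import *
from station import r
import cv2
s=r.read_state();print(s["t"],s["ee_pos"],psi(s["tcp_rot"]),s["grip_width"],s["contact_force"],w2t(s["ee_pos"]))
for n in("top","side"):
    f=r.grab_frame(n); pickle.dump(f,open(n+"1.pkl","wb"))
    a=f["frame"][125:245,155:285] if n=="top" else f["frame"][90:210,235:395]
    cv2.imwrite(f"pics/{n}1.png",cv2.resize(a,None,fx=5,fy=5,interpolation=cv2.INTER_CUBIC))
E
```

```text
1.6 [477.20778573 171.66992805  14.53856666] 17.84077968283712 0.01065175147578246 [-0.57692357  0.24809592 -0.5369718 ] [-62.25234378  -0.59712449]
```

View pics/side1.png

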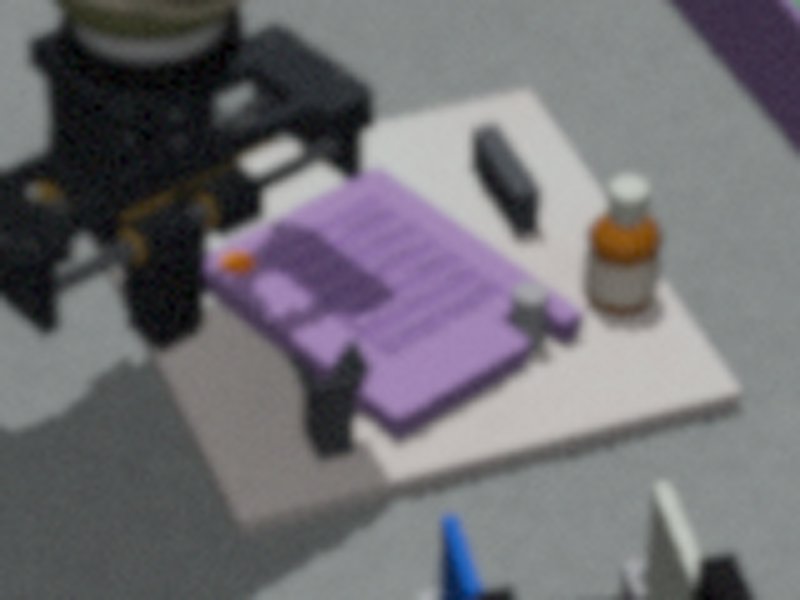

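View pics/top1.png

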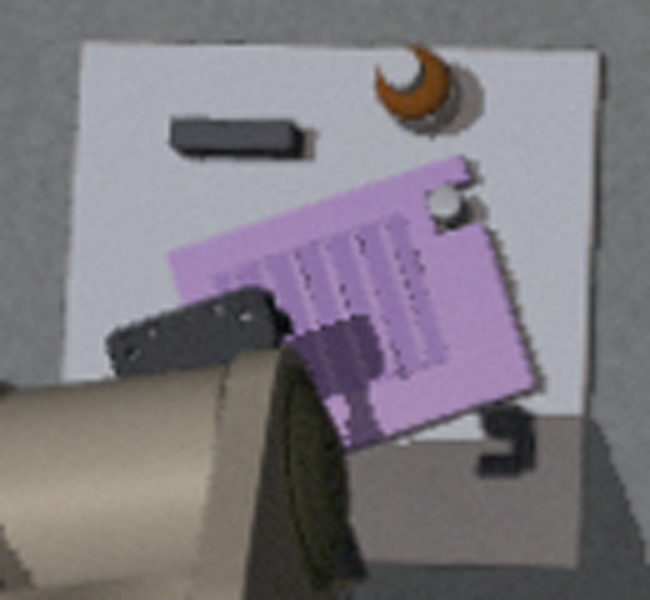

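```bash
cat >> h.py <<'E'
def wp(rel_deg,z,h=17.5,py=105):
    a=np.deg2rad(rel_deg)+TR[1];ux=np.array([np.cos(a),np.sin(a)]);uy=np.array([-ux[1],ux[0]])
    p=t2w(88,-58)-(88+h)*ux+py*uy
    return [p[0],p[1],z],np.degrees(a)
E
python3 - <<'E'
from h import *
from station import r
s=r.read_state()
for d in [19.8,17,14,11,8,5,2,0,-1]: print(d,rel(s,*wp(d,16.5)))
E
```

```text
19.8 (array([ 0.3, 15.2,  0. ]), np.float64(-0.3))
17 (array([ 5.4, 20.5, -0. ]), np.float64(2.5))
14 (array([10.5, 26.3, -0. ]), np.float64(5.5))
11 (array([15.3, 32.5, -0. ]), np.float64(8.5))
8 (array([19.8, 38.8, -0.1]), np.float64(11.5))
5 (array([23.9, 45.4, -0.1]), np.float64(14.5))
2 (array([27.7, 52.2, -0.1]), np.float64(17.5))
0 (array([30. , 56.9, -0.1]), np.float64(19.5))
-1 (array([31.1, 59.2, -0.1]), np.float64(20.5))
```

send_rows(series="1 0 0.008 0 0;1 0.001 0.014 0 0;1 0.003 0.0175 0 1;1 0.0055 0.0205 0 2.5;1 0.008 0.0235 0 4")

```text
t: 2.2
ee_pos: [498.7, 187.0, 17.2]
tcp_rot: [-0.001, 0.617, 0.787, -0.001]
contact_force: [-1.9, -1.3, 1.6]
grip_width: 0.003
```

```bash
python3 - <<'E'
from h import *
from station import r
s=r.read_state();print(s["ee_pos"],psi(s["tcp_rot"]),s["contact_force"])
for d in [15,14,12,11,10,8,5,2,0,-1]: print(d,rel(s,*wp(d,16)))
E
```

```text
[498.66782021 187.01468478  17.1795217 ] 13.755052932359941 [-1.90956134 -1.28984965  1.6122162 ]
15 (array([0.7, 0.4, 1.2]), np.float64(0.4))
14 (array([2.5, 2.2, 1.2]), np.float64(1.4))
12 (array([6. , 6. , 1.2]), np.float64(3.4))
11 (array([7.7, 8. , 1.2]), np.float64(4.4))
10 (array([ 9.4, 10. ,  1.1]), np.float64(5.4))
8 (array([12.6, 14. ,  1.1]), np.float64(7.4))
5 (array([17.2, 20.3,  1.1]), np.float64(10.4))
2 (array([21.5, 26.9,  1.1]), np.float64(13.4))
0 (array([24.2, 31.3,  1.1]), np.float64(15.4))
-1 (array([25.4, 33.6,  1.1]), np.float64(16.4))
```

Light contact, about 2 N. Continuing along the arc.

send_rows(series="1 0.0025 0.0022 0.001 1.4;1 0.006 0.006 0.001 3.4;1 0.0095 0.010 0.001 5.4;1 0.0125 0.014 0.001 7.4;1 0.0155 0.0185 0.001 9.4")

```text
t: 2.7
ee_pos: [513.0, 207.0, 16.8]
tcp_rot: [-0.001, 0.68, 0.733, -0.002]
contact_force: [-3.9, 1.0, 2.3]
grip_width: 0.005
```

```bash
python3 - <<'E'
from h import *
from station import r
s=r.read_state();print(s["ee_pos"],psi(s["tcp_rot"]),s["contact_force"])
for d in [8,5,3,2,1,0,-1]: print(d,rel(s,*wp(d,16)))
f=r.grab_frame("side");pickle.dump(f,open("side2.pkl","wb"))
cv2.imwrite("pics/side2.png",cv2.resize(f["frame"][90:210,235:395],None,fx=5,fy=5,interpolation=cv2.INTER_CUBIC))
E
```

```text
[512.9676408  206.97044636  16.76234258] 4.244225655122788 [-3.91742004  1.01490772  2.31119796]
8 (array([-4.1, -4. ,  0.8]), np.float64(-2.1))
5 (array([1.5, 1.5, 0.8]), np.float64(0.9))
3 (array([5.1, 5.3, 0.7]), np.float64(2.9))
2 (array([6.8, 7.2, 0.7]), np.float64(3.9))
1 (array([8.5, 9.2, 0.7]), np.float64(4.9))
0 (array([10.2, 11.2,  0.7]), np.float64(5.9))
-1 (array([11.8, 13.2,  0.7]), np.float64(6.9))
```

View pics/side2.png

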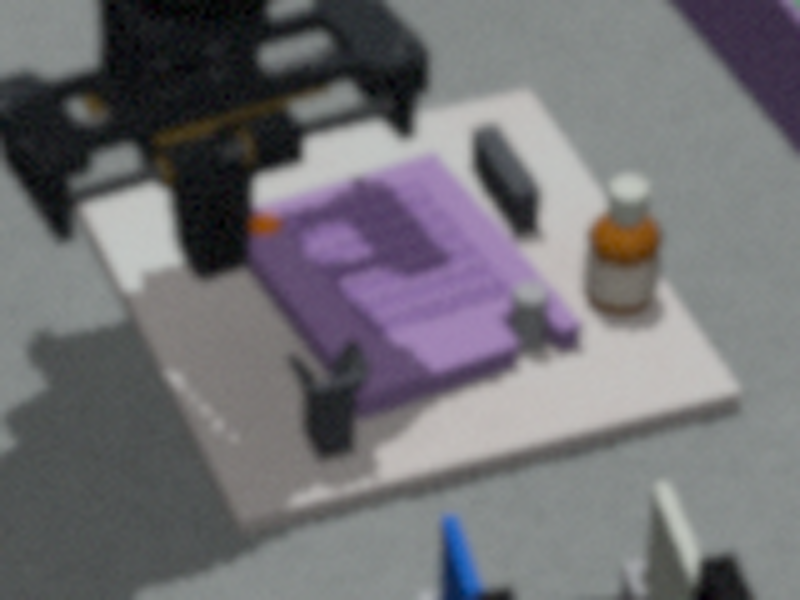

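The plate has turned most of the way and is still on the peg at (530,310). A small wedge of gap is left at the stop (505,180).

send_rows(series="1 0.0025 0.003 0 1.5;1 0.005 0.0053 0 2.9;1 0.0065 0.0072 0 3.9;1 0.008 0.009 0 4.9;1 0.009 0.010 0 5.4")

```text
t: 3.25
ee_pos: [522.9, 217.3, 16.9]
tcp_rot: [-0.0, 0.715, 0.699, -0.001]
contact_force: [-3.0, -0.8, 2.2]
grip_width: 0.001
```

```bash
python3 - <<'E'
from h import *
from station import r
s=r.read_state();print(s["ee_pos"],psi(s["tcp_rot"]),s["contact_force"])
for d in [1,0,-1]: print(d,rel(s,*wp(d,16)))
E
```

```text
[522.85903827 217.25751789  16.9055164 ] -1.2879047260194216 [-2.98050684 -0.82720323  2.18303203]
1 (array([-1.2, -1.4,  0.9]), np.float64(-0.6))
0 (array([0.7, 0.5, 0.9]), np.float64(0.4))
-1 (array([2.5, 2.3, 0.9]), np.float64(1.4))
```

send_rows(series="1 0 0.0005 0 0.4;1 0 0.001 0 0.4;1 0 0.0015 0 0.4;1 0 0.002 0 0.4;1 0 0.002 0 0.4")

```text
t: 3.75
ee_pos: [524.3, 217.7, 16.8]
tcp_rot: [-0.001, 0.717, 0.697, -0.001]
contact_force: [-5.0, 3.2, 1.6]
grip_width: 0.007
```

send_rows(series="1 0 0.0005 0 0;1 0 0.001 0 0;1 0 0.0015 0 0;1 0 0.002 0 0;1 0 0.002 0 0")

```text
t: 4.25
ee_pos: [525.9, 218.0, 16.7]
tcp_rot: [-0.002, 0.717, 0.697, -0.002]
contact_force: [-5.9, 3.4, 2.7]
grip_width: 0.004
```

```bash
python3 - <<'E'
from h import *
from station import r
s=r.read_state();print(s["ee_pos"],psi(s["tcp_rot"]),s["contact_force"])
for n in("top","side"):
    f=r.grab_frame(n); pickle.dump(f,open(n+"3.pkl","wb"))
    a=f["frame"][125:245,155:285] if n=="top" else f["frame"][90:210,235:395]
    cv2.imwrite(f"pics/{n}3.png",cv2.resize(a,None,fx=5,fy=5,interpolation=cv2.INTER_CUBIC))
E
```

```text
[525.88738037 218.00853123  16.73424193] -1.6712795064110664 [-5.86618306  3.39712289  2.73487865]
```

View pics/top3.png

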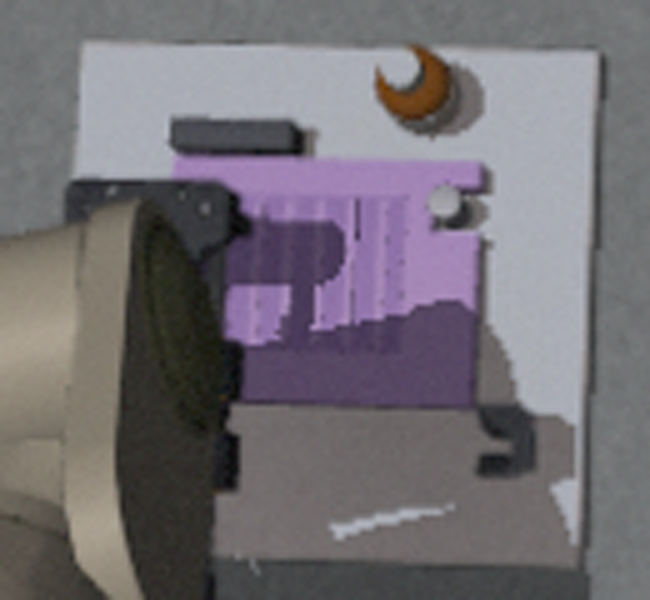

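View pics/side3.png

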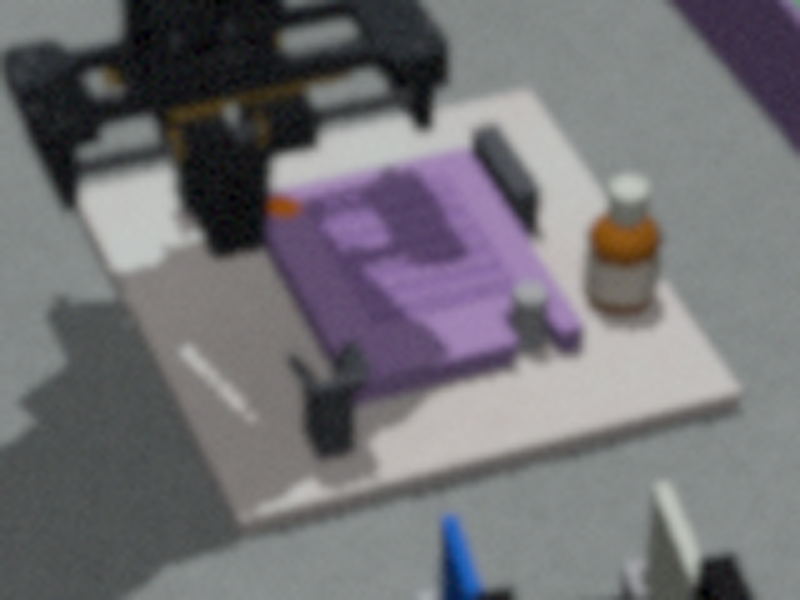

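The plate is square with the tray and near the stop. The force is still low, so I'll push until it rises.

send_rows(series="1 0 0.0007 0 0;1 0 0.0014 0 0;1 0 0.002 0 0;1 0 0.0025 0 0;1 0 0.0025 0 0")

```text
t: 4.85
ee_pos: [527.0, 218.4, 16.7]
tcp_rot: [-0.003, 0.717, 0.697, -0.003]
contact_force: [-10.0, 2.8, 6.4]
grip_width: 0.004
```

send_rows(series="1 0 0.0007 0 0;1 0 0.0014 0 0;1 0 0.002 0 0;1 0 0.0025 0 0;1 0 0.0025 0 0")

```text
t: 5.35
ee_pos: [527.1, 218.4, 16.7]
tcp_rot: [-0.005, 0.717, 0.697, -0.005]
contact_force: [-17.0, -0.4, 13.7]
grip_width: 0.004
```

The push has stalled against the stop at 17 N. Backing off straight, then rising.

send_rows(series="1 0 -0.008 0 0;1 0 -0.02 0 0;1 0 -0.04 0 0;1 0 -0.05 -0.03 0;1 0 -0.05 -0.07 0")

```text
t: 5.85
ee_pos: [476.3, 219.5, 86.8]
tcp_rot: [-0.006, 0.717, 0.697, -0.007]
contact_force: [0.2, -0.3, 0.6]
grip_width: 0.001
```

send_rows(series="0.3 -0.04 0 -0.03 1.5;0.3 -0.08 0 -0.06 3;0.3 -0.12 0 -0.09 5;0.3 -0.165 0 -0.11 7;0.3 -0.21 0 -0.12 9")

```text
t: 6.35
ee_pos: [472.9, 7.8, 209.2]
tcp_rot: [-0.003, 0.77, 0.638, -0.006]
contact_force: [1.6, 0.7, -0.8]
grip_width: 0.434
```

```bash
python3 - <<'E'
from h import *
from station import r
s=r.read_state();print(s["t"],s["ee_pos"],psi(s["tcp_rot"]),s["contact_force"])
for n in("top","side"):
    f=r.grab_frame(n); pickle.dump(f,open(n+"4.pkl","wb"))
    a=f["frame"][125:245,155:285] if n=="top" else f["frame"][90:210,235:395]
    cv2.imwrite(f"pics/{n}4.png",cv2.resize(a,None,fx=5,fy=5,interpolation=cv2.INTER_CUBIC))
    cv2.imwrite(f"pics/{n}4f.png",f["frame"])
f=pickle.load(open("top4.pkl","rb"));im=f["frame"];hsv=cv2.cvtColor(im,cv2.COLOR_BGR2HSV)
m=cv2.inRange(hsv,(130,40,40),(165,255,255));m[:125]=0;m[245:]=0;m[:,:155]=0;m[:,285:]=0
c=max(cv2.findContours(m,cv2.RETR_EXTERNAL,cv2.CHAIN_APPROX_NONE)[0],key=cv2.contourArea).reshape(-1,2)
P=w2t(plane(f,c,26.))
q=cv2.minAreaRect(P.astype(np.float32));print("plate in tray",q,cv2.boxPoints(q))
E
```

```text
6.35 [472.91100691   7.79235448 209.19109941] -10.690490929971832 [ 1.64382317  0.68146002 -0.7936434 ]
plate in tray ((56.06973648071289, -1.9707183837890625), (111.47639465332031, 140.9591827392578), 0.14655612409114838) [[  0.15144348  68.36607   ]
 [  0.51200104 -72.59265   ]
 [111.98803    -72.30751   ]
 [111.62747     68.651215  ]]
```

View pics/top4.png

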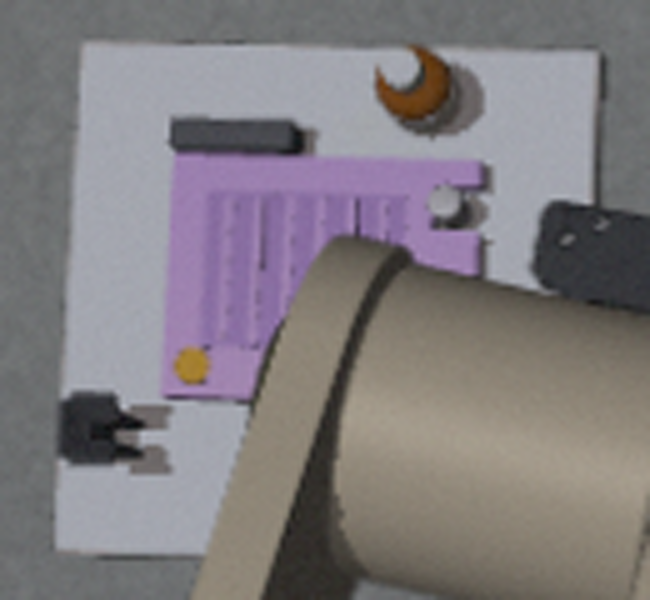

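View pics/side4.png

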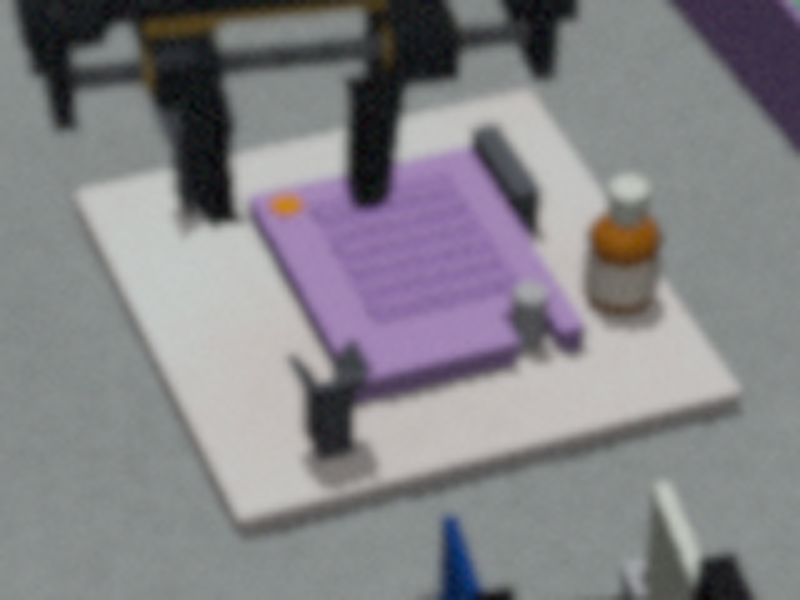

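The plate is flush: its edges fit to tray x≈0.3…111.8, yaw 0.15°, and it is still on the peg. Next is the blue panel. I'll check the tool tilt and the move to it.

```bash
python3 - <<'E'
from h import *
from station import r
for i in range(3):
    s=r.read_state();z=rot(s["tcp_rot"]).apply([0,0,1]);print(np.degrees(z[:2]).round(2),psi(s["tcp_rot"]))
print(s["t"],rel(s,[497.2,-143.2,87],-10.2),rel(s,[497.2,-143.2,87],169.8), s["grip_width"])
E
```

```text
[-0.76 -0.18] -10.986101409188924
[-0.76 -0.18] -10.986101409188924
[-0.76 -0.18] -10.986101409188924
6.45 (array([-140.6,   53.3,  121.8]), np.float64(-0.8)) (array([-140.6,   53.3,  121.8]), np.float64(-180.8)) 0.5235775478411498
```

send_rows(series="0.3 -0.035 0.013 0.01 0;0.3 -0.075 0.028 0.02 -0.5;0.3 -0.11 0.042 0.03 -0.8;0.3 -0.141 0.0535 0.045 -0.8;0.3 -0.141 0.0535 0.05 -0.8")

```text
t: 6.95
ee_pos: [498.2, -145.9, 157.0]
tcp_rot: [-0.003, 0.768, 0.64, -0.007]
contact_force: [-0.7, 0.5, -0.1]
grip_width: 0.703
```

```bash
python3 - <<'E'
from h import *
from station import r
s=r.read_state();print(s["ee_pos"],psi(s["tcp_rot"]),s["grip_width"],s["qpos"].round(2))
print(s["t"],rel(s,[497.2,-143.2,87],-10.2))
for n in("top","side"):
    f=r.grab_frame(n)
    a=f["frame"][155:255,300:425] if n=="top" else f["frame"][150:300,240:440]
    cv2.imwrite(f"pics/{n}5.png",cv2.resize(a,None,fx=4,fy=4,interpolation=cv2.INTER_CUBIC))
E
```

```text
[ 498.23375588 -145.89639531  157.01588931] -10.364636012146217 0.7030634387645827 [-0.51  0.39  1.62 -0.01  1.15 -0.32]
6.95 (array([ 2.9, -0.6, 70. ]), np.float64(-0.2))
```

View pics/side5.png

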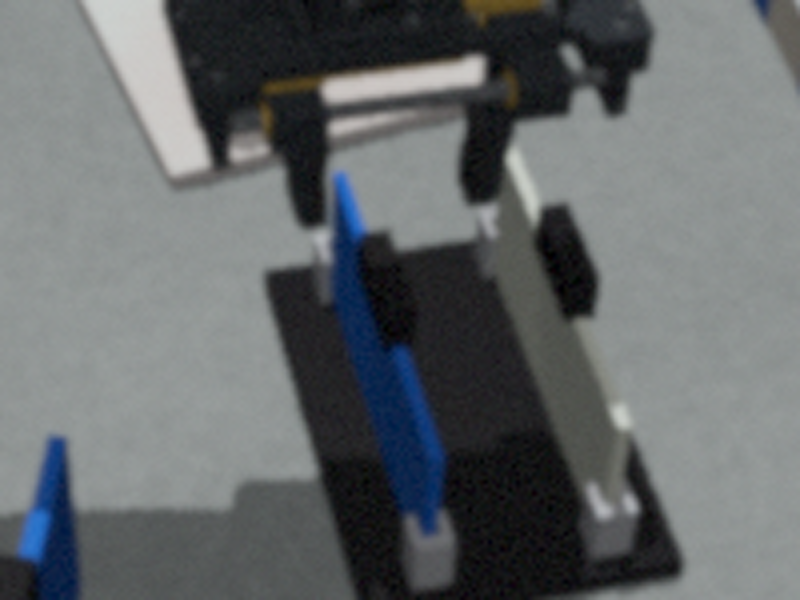

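The open fingers hang above, straddling the blue tab, and the white tab is clear of the far finger. Descending.

send_rows(series="0.3 0.0029 -0.0006 0.015 -0.2;0.3 0.0029 -0.0006 0.03 -0.2;0.3 0.0029 -0.0006 0.05 -0.2;0.3 0.0029 -0.0006 0.065 -0.2;0.3 0.0029 -0.0006 0.07 -0.2")

```text
t: 7.55
ee_pos: [496.6, -138.4, 87.1]
tcp_rot: [-0.005, 0.766, 0.643, -0.007]
contact_force: [-0.6, 0.7, -0.7]
grip_width: 0.7
```

```bash
python3 - <<'E'
from h import *
from station import r
s=r.read_state();print(s["ee_pos"],psi(s["tcp_rot"]),s["grip_width"],s["contact_force"],rel(s,[497.2,-143.2,87],-10.2))
for n in("side",):
    f=r.grab_frame(n)
    a=f["frame"][155:255,300:425] if n=="top" else f["frame"][150:300,240:440]
    cv2.imwrite(f"pics/{n}6.png",cv2.resize(a,None,fx=4,fy=4,interpolation=cv2.INTER_CUBIC))
E
```

```text
[ 496.55024039 -138.39743978   87.13653499] -9.912986364815517 0.700217640941009 [-0.61359631  0.66436034 -0.70957   ] (array([-4.6,  1.5,  0.1]), np.float64(0.3))
```

View pics/side6.png

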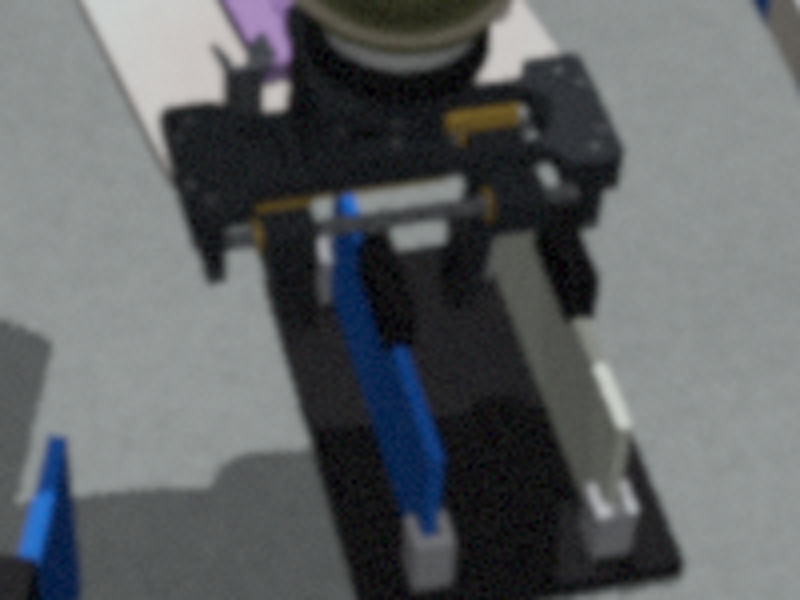

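Both fingers straddle the tab, about 4.6 mm off along it. Correcting that, then gripping.

send_rows(series="0.3 -0.0025 0.0008 0 0.3;0.3 -0.0046 0.0015 0 0.3;0.3 -0.0046 0.0015 0 0.3;0.6 -0.0046 0.0015 0 0.3;0.7 -0.0046 0.0015 0 0.3", newtons=30)

```text
t: 8.1
ee_pos: [497.3, -143.5, 87.4]
tcp_rot: [-0.004, 0.767, 0.641, -0.006]
contact_force: [0.1, 0.3, -0.6]
grip_width: 0.542
```

```bash
python3 - <<'E'
from h import *
from station import r
s=r.read_state();print(s["ee_pos"],psi(s["tcp_rot"]),s["grip_width"],s["contact_force"],rel(s,[497.2,-143.2,87],-10.2))
E
```

```text
[ 497.33817481 -143.48648306   87.37837107] -10.230636464383933 0.5416621493523135 [ 0.09127052  0.30412407 -0.56433391] (array([ 0.3, -0.2,  0.4]), np.float64(-0.0))
```

send_rows(series="1 0 0 0 0;1 0 0 0 0;1 0 0 0 0;1 0 0 0 0;1 0 0 0 0")

```text
t: 8.6
ee_pos: [497.4, -143.5, 87.4]
tcp_rot: [-0.004, 0.767, 0.641, -0.006]
contact_force: [-0.7, -0.0, -0.3]
grip_width: 0.152
```

```bash
python3 - <<'E'
from h import *
from station import r
s=r.read_state();print(s["ee_pos"],psi(s["tcp_rot"]),s["grip_width"]*88,s["contact_force"],np.degrees(rot(s["tcp_rot"]).apply([0,0,1])[:2]))
E
```

```text
[ 497.39725361 -143.51607771   87.39202362] -10.233985774731297 13.37266248808633 [-0.73157125 -0.04800691 -0.29865262] [-0.87494085 -0.09893459]
```

The tab is gripped, opening about 13.4 mm. Lifting vertically.

send_rows(series="1 0 -0.0001 -0.01 0;1 0 -0.0004 -0.025 0;1 0 -0.0007 -0.045 0;1 0 -0.001 -0.065 0;1 0 -0.0013 -0.085 0")

```text
t: 9.1
ee_pos: [497.3, -143.1, 173.8]
tcp_rot: [-0.004, 0.767, 0.641, -0.006]
contact_force: [-0.2, -0.5, -1.6]
grip_width: 0.156
```

```bash
python3 - <<'E'
from h import *
from station import r
s=r.read_state();print(s["t"],s["ee_pos"],psi(s["tcp_rot"]),s["grip_width"]*88,s["contact_force"],np.degrees(rot(s["tcp_rot"]).apply([0,0,1])[:2]))
for n in("top","side"):
    f=r.grab_frame(n)
    cv2.imwrite(f"pics/{n}7.png",f["frame"])
p=t2w(-18,0);print(p,rel(s,[*p,172],-1.69))
E
```

```text
9.1 [ 497.2954432  -143.07411475  173.82076681] -10.231401252667494 13.750185491595577 [-0.22176568 -0.54427646 -1.63267146] [-0.8658767  -0.10683997]
[521.45849102 170.96171208] (array([313.3, -32. ,   0.9]), np.float64(-8.5))
```

View pics/side7.png

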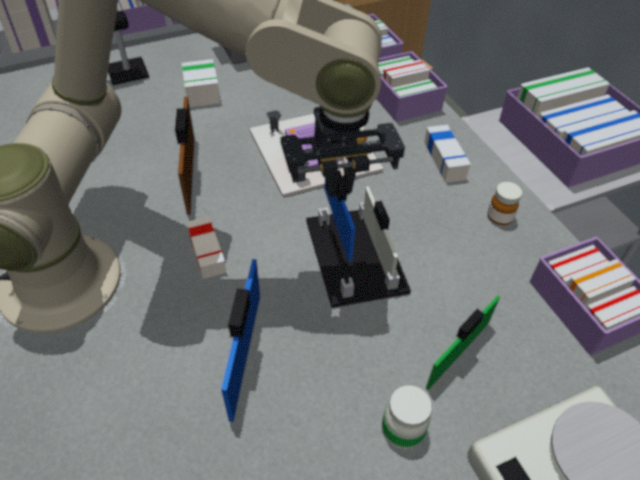

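The panel is held and clear of the rack, and the white panel is undisturbed. Carrying it to the tray.

send_rows(series="1 0.02 -0.002 0 -0.5;1 0.055 -0.006 0 -2;1 0.095 -0.01 0 -3;1 0.135 -0.014 0 -4;1 0.165 -0.017 0 -4.5")

```text
t: 9.7
ee_pos: [510.4, 23.9, 173.5]
tcp_rot: [-0.003, 0.741, 0.671, -0.006]
contact_force: [0.2, -0.4, -0.7]
grip_width: 0.151
```

```bash
python3 - <<'E'
from h import *
from station import r
s=r.read_state();print(s["t"],s["ee_pos"],psi(s["tcp_rot"]),s["grip_width"]*88)
p=t2w(-18,0);print(p,rel(s,[*p,172],-1.69))
E
```

```text
9.7 [510.39347183  23.91013037 173.50823191] -5.647197994861286 13.327983431709955
[521.45849102 170.96171208] (array([147.4,  -3.4,   0.8]), np.float64(-4.0))
```

send_rows(series="1 0.03 -0.001 0 -1;1 0.07 -0.002 0 -2;1 0.11 -0.003 0 -3;1 0.14 -0.0034 0 -4;1 0.147 -0.0034 0 -4")

```text
t: 10.2
ee_pos: [520.9, 173.0, 171.9]
tcp_rot: [-0.003, 0.716, 0.698, -0.006]
contact_force: [0.2, -1.2, -1.5]
grip_width: 0.161
```

send_rows(series="1 0 0 0 0;1 0 0 0.01 0;1 0 0 0.02 0;1 0 0 0.02 0;1 0 0 0.02 0")

```text
t: 10.7
ee_pos: [520.6, 172.3, 151.5]
tcp_rot: [-0.004, 0.716, 0.698, -0.006]
contact_force: [0.2, 0.1, -0.1]
grip_width: 0.155
```

```bash
python3 - <<'E'
from h import *
from station import r
s=r.read_state();print(s["t"],s["ee_pos"],psi(s["tcp_rot"]),s["grip_width"]*88,np.degrees(rot(s["tcp_rot"]).apply([0,0,1])[:2]))
p=t2w(-18,0);print(p,rel(s,[*p,130],-1.69))
for n in("top","side"):
    f=r.grab_frame(n); pickle.dump(f,open(n+"8.pkl","wb"))
    a=f["frame"][125:245,155:285] if n=="top" else f["frame"][90:210,235:395]
    cv2.imwrite(f"pics/{n}8.png",cv2.resize(a,None,fx=5,fy=5,interpolation=cv2.INTER_CUBIC))
E
```

```text
10.7 [520.56811458 172.30508935 151.54410651] -1.514463255271534 13.624969533669523 [-0.80771117 -0.20562417]
[521.45849102 170.96171208] (array([-1.2,  1.2, 21.5]), np.float64(0.2))
```

View pics/side8.png

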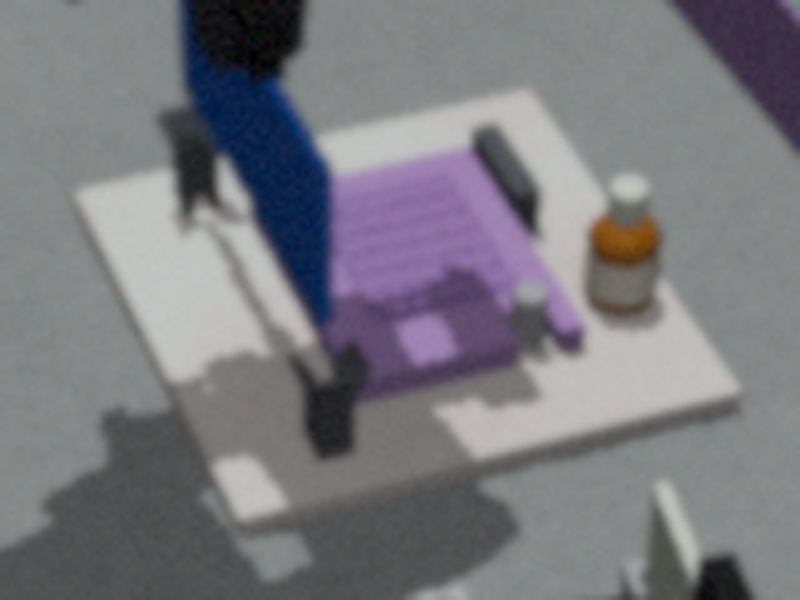

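View pics/top8.png

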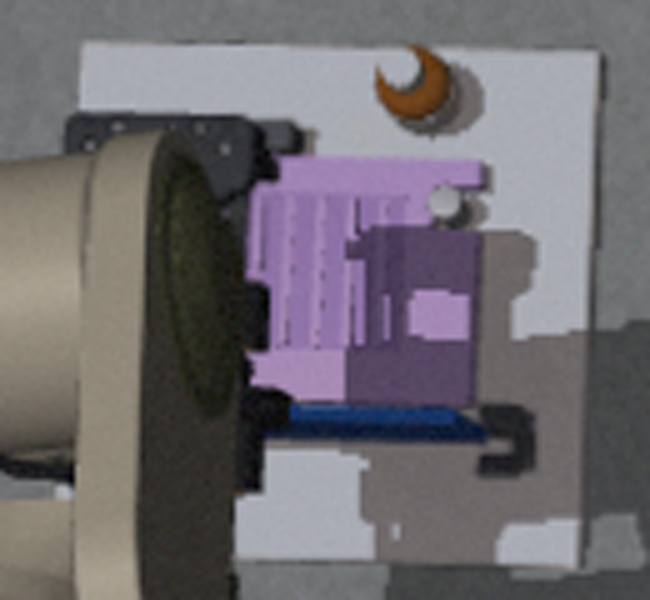

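```bash
python3 - <<'E'
from h import *
g=pickle.load(open("side8.pkl","rb"));f=pickle.load(open("top8.pkl","rb"))
S=lambda x,y:(235+x/5-.4,90+y/5-.4)
T=lambda x,y:(155+x/5-.4,125+y/5-.4)
print("side panel bottom corner",w2t(plane(g,[S(330,324)],76.)), "top corner -y end",w2t(plane(g,[S(328,165)],156.)))
print("side guide tips R",w2t(plane(g,[S(297,355),S(356,346)],60.)),"L",w2t(plane(g,[S(165,115),S(210,108)],60.)))
print("side peg top",w2t(plane(g,[S(530,288)],42.)))
print("side board corners",w2t(plane(g,[S(240,522),S(740,392),S(530,90),S(78,192)],12.)))
print("top: guide R lip y, tips",w2t(plane(f,[T(480,410),T(480,470),T(535,440)],60.)))
print("top: panel corner bottom",w2t(plane(f,[T(487,438)],76.)),"top edge end",w2t(plane(f,[T(487,438),T(450,408)],156.)))
E
python3 - <<'E'
import sys;sys.path.insert(0,'.')
from h import *
f=pickle.load(open("top8.pkl","rb"));g=pickle.load(open("side8.pkl","rb"))
cv2.imwrite("pics/top8z.png",cv2.resize(f["frame"][195:230,205:270],None,fx=12,fy=12,interpolation=cv2.INTER_CUBIC))
cv2.imwrite("pics/side8z.png",cv2.resize(g["frame"][100:185,265:320],None,fx=7,fy=7,interpolation=cv2.INTER_CUBIC))
E
```

```text
side panel bottom corner [[-16.07488411 -87.15842814]] top corner -y end [[-15.84144644 -85.14684369]]
side guide tips R [[-29.46205815 -83.2407888 ]
 [ -4.20964886 -86.4735037 ]] L [[-28.79559526  97.077771  ]
 [ -7.6702996   94.96804602]]
side peg top [[ 89.04589035 -56.66551772]]
side board corners [[ -69.8082332  -122.67247823]
 [ 163.53293363 -121.58918   ]
 [ 165.03608837  118.13591916]
 [ -67.75301848  117.2601943 ]]
top: guide R lip y, tips [[  -5.50503385  -81.44940621]
 [ -31.26542818  -82.47344788]
 [ -17.73546002 -105.63283349]]
top: panel corner bottom [[-18.93463926 -87.6376965 ]] top edge end [[ -26.3426555  -101.09306165]
 [ -15.0421591   -86.14283849]]
```

View pics/top8z.png

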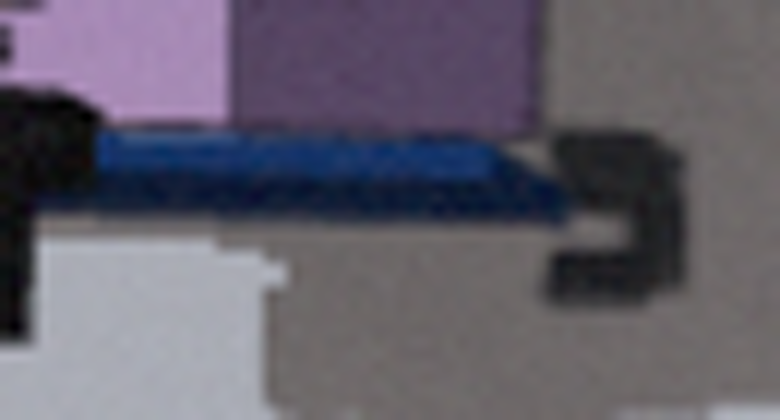

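View pics/side8z.png

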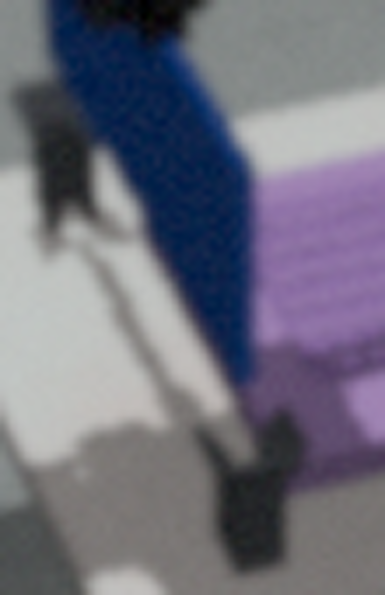

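```bash
python3 - <<'E'
from h import *
f=pickle.load(open("top0.pkl","rb"));g=pickle.load(open("side0.pkl","rb"));f4=pickle.load(open("top4.pkl","rb"))
T=lambda x,y:(155+x/5-.4,125+y/5-.4)
for nm,ff in(("0",f),("4",f4)):
    im=ff["frame"]
    m=(im.max(2)<75).astype(np.uint8)
    for nme,(x0,x1,y0,y1) in {"L":(160,190,200,222),"R":(245,268,203,224),"stop":(185,220,146,158)}.items():
        sub=np.zeros_like(m);sub[y0:y1,x0:x1]=m[y0:y1,x0:x1]
        ys,xs=np.nonzero(sub)
        if len(xs)<5: continue
        a,b,c,d=xs.min()-.5,xs.max()+.5,ys.min()-.5,ys.max()+.5
        my=(c+d)/2;mx=(a+b)/2
        print(nm,nme,(a,b,c,d),[ [w2t(plane(ff,[q],z))[0].round(1).tolist() for z in (12.,38.,60.)] for q in [(a,my),(b,my),(mx,c),(mx,d)]])
cv2.imwrite("pics/guides0.png",np.vstack([cv2.resize(f["frame"][195:230,x:x+40],None,fx=15,fy=8.5,interpolation=cv2.INTER_NEAREST) for x in(155,235)]))
a=g["frame"][100:190,255:320];cv2.imwrite("pics/sideg0.png",cv2.resize(a,None,fx=6.5,fy=6.5,interpolation=cv2.INTER_CUBIC))
E
```

```text
0 L (np.float64(166.5), np.float64(183.5), np.float64(203.5), np.float64(217.5)) [[[-14.4, 119.0], [-16.7, 109.9], [-18.8, 102.2]], [[-13.4, 79.5], [-15.8, 71.4], [-17.8, 64.5]], [[2.0, 100.0], [-0.7, 91.4], [-3.1, 84.1]], [[-29.7, 98.4], [-31.8, 89.8], [-33.4, 82.6]]]
0 R (np.float64(250.5), np.float64(261.5), np.float64(202.5), np.float64(219.5)) [[[-10.4, -73.4], [-12.9, -77.8], [-15.0, -81.6]], [[-9.7, -98.2], [-12.2, -102.0], [-14.3, -105.3]], [[9.1, -85.0], [6.1, -89.2], [3.6, -92.7]], [[-29.1, -86.5], [-31.2, -90.7], [-32.9, -94.2]]]
0 stop (np.float64(188.5), np.float64(215.5), np.float64(148.5), np.float64(156.5)) [[[119.6, 74.8], [114.0, 66.8], [109.3, 60.0]], [[120.7, 12.3], [115.1, 5.8], [110.3, 0.3]], [[129.4, 44.0], [123.5, 36.7], [118.6, 30.5]], [[110.9, 43.0], [105.5, 35.7], [101.0, 29.6]]]
4 L (np.float64(166.5), np.float64(183.5), np.float64(203.5), np.float64(217.5)) [[[-14.4, 119.0], [-16.7, 109.9], [-18.8, 102.2]], [[-13.4, 79.5], [-15.8, 71.4], [-17.8, 64.5]], [[2.0, 100.0], [-0.7, 91.4], [-3.1, 84.1]], [[-29.7, 98.4], [-31.8, 89.8], [-33.4, 82.6]]]
4 stop (np.float64(189.5), np.float64(215.5), np.float64(148.5), np.float64(155.5)) [[[120.8, 72.5], [115.2, 64.6], [110.4, 57.8]], [[121.8, 12.3], [116.2, 5.8], [111.4, 0.3]], [[129.4, 42.8], [123.6, 35.5], [118.6, 29.4]], [[113.2, 41.9], [107.8, 34.7], [103.2, 28.6]]]
```

View pics/guides0.png

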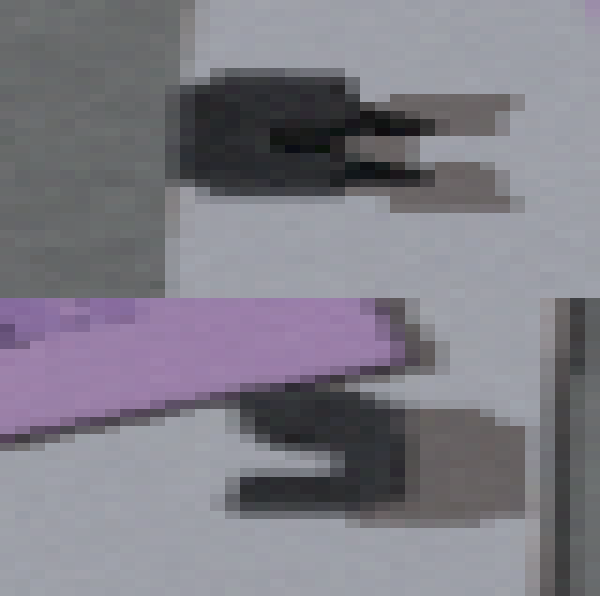

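View pics/sideg0.png

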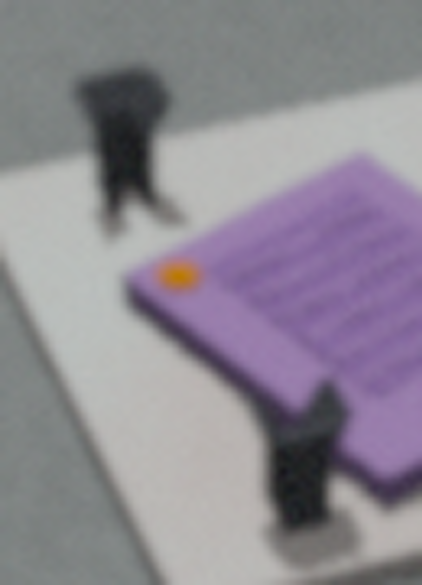

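Lip and outer-edge midpoints put the guide centre at tray y≈0±1.3 and x≈-18.2. Correcting by about 1 mm and lowering to the mouth.

send_rows(series="1 -0.0007 0.0005 0 0.2;1 -0.0013 0.001 0 0.2;1 -0.0013 0.001 0.006 0.2;1 -0.0013 0.001 0.012 0.2;1 -0.0013 0.001 0.012 0.2")

```text
t: 11.3
ee_pos: [521.1, 171.2, 138.9]
tcp_rot: [-0.004, 0.717, 0.697, -0.007]
contact_force: [-0.4, -0.4, -0.1]
grip_width: 0.154
```

```bash
cat > look.py <<'E'
import sys
from h import *
from station import r
k=sys.argv[1]
s=r.read_state();print(s["t"],s["ee_pos"].round(1),"tray",w2t(s["ee_pos"]).round(1),"dyaw",round(psi(s["tcp_rot"])+1.69,2),"w",round(s["grip_width"]*88,1),s["contact_force"].round(1),s["torque"].round(2))
f=r.grab_frame("top");pickle.dump(f,open(f"top{k}.pkl","wb"));g=r.grab_frame("side");pickle.dump(g,open(f"side{k}.pkl","wb"))
A=cv2.resize(f["frame"][195:230,205:270],(780,420)[::1],interpolation=cv2.INTER_CUBIC)[:, :400+380]
cv2.imwrite(f"pics/t{k}.png",A)
cv2.imwrite(f"pics/s{k}.png",cv2.resize(g["frame"][95:190,255:335],None,fx=6,fy=6,interpolation=cv2.INTER_CUBIC))
E
python3 look.py 9
```

```text
11.3 [521.1 171.2 138.9] tray [-18.4   0.2] dyaw 0.0 w 13.6 [-0.4 -0.4 -0.1] [-0.1   0.05 -0.03]
```

View pics/t9.png

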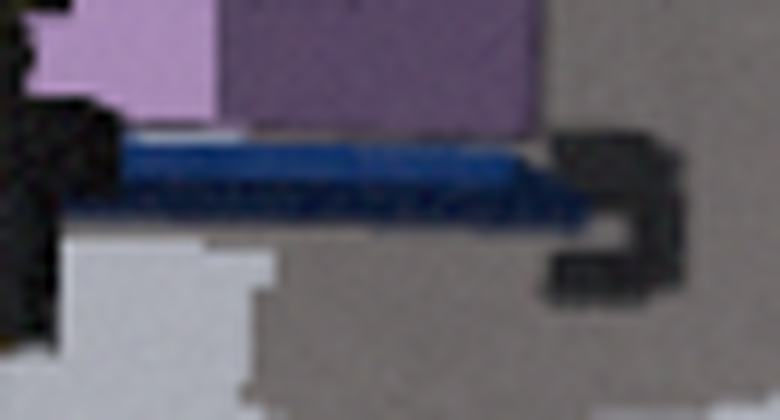

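View pics/s9.png

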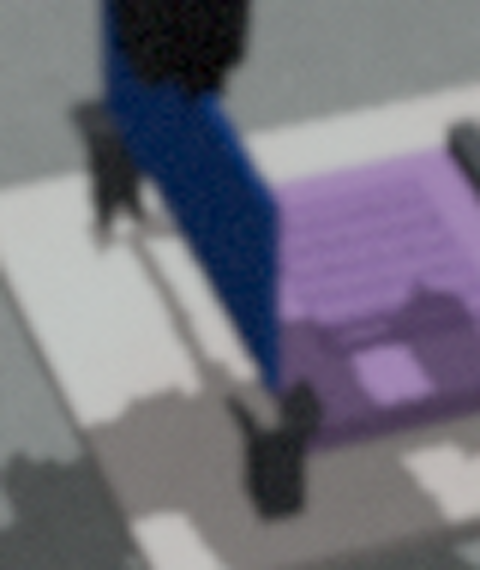

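The bottom corner at (588,225) in the top crop is centred in the mouth in x and about 2 mm short in −y. Nudging −1 mm in y and lowering into the mouth.

send_rows(series="1 -0.001 -0.0003 0.002 0;1 -0.0013 -0.0003 0.006 0;1 -0.0013 -0.0003 0.01 0;1 -0.0013 -0.0003 0.014 0;1 -0.0013 -0.0003 0.016 0")

```text
t: 11.9
ee_pos: [520.8, 169.9, 123.3]
tcp_rot: [-0.004, 0.717, 0.697, -0.006]
contact_force: [0.5, -0.4, -0.3]
grip_width: 0.158
```

```bash
python3 look.py 10
```

```text
11.9 [520.8 169.9 123.3] tray [-18.7  -1.1] dyaw 0.0 w 13.9 [ 0.5 -0.4 -0.3] [-0.07  0.07 -0.01]
```

View pics/t10.png

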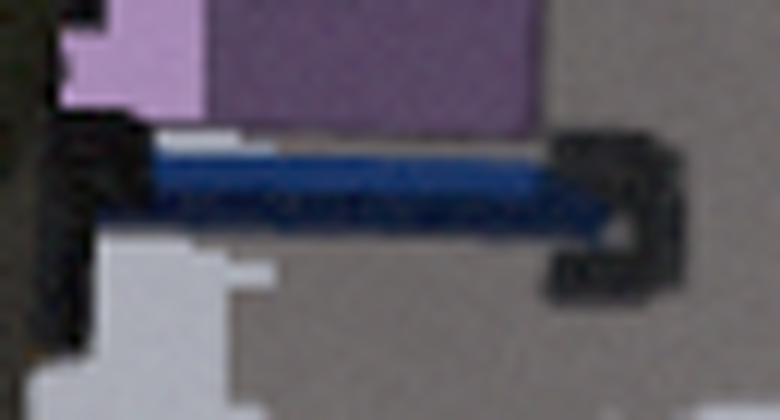

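View pics/s10.png

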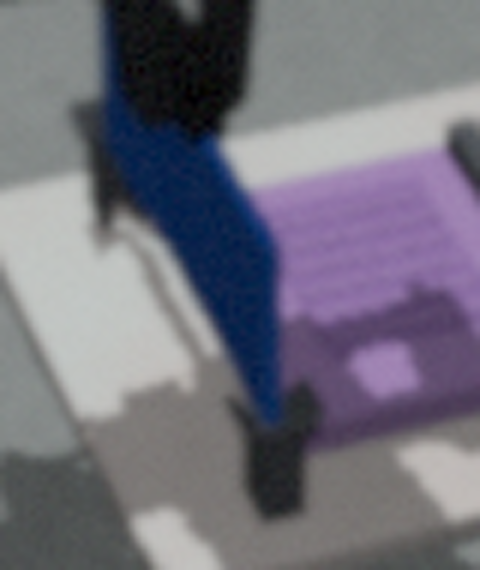

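The panel is inside the mouth on both views with no contact force. Lowering further in small steps.

send_rows(series="1 0 0.0001 0.002 0;1 0 0.0001 0.004 0;1 0 0.0001 0.006 0;1 0 0.0001 0.008 0;1 0 0.0001 0.01 0")

```text
t: 12.5
ee_pos: [520.7, 169.9, 113.3]
tcp_rot: [-0.004, 0.717, 0.697, -0.006]
contact_force: [0.2, -0.1, -1.9]
grip_width: 0.157
```

send_rows(series="1 0 0.0001 0.002 0;1 0 0.0001 0.004 0;1 0 0.0001 0.006 0;1 0 0.0001 0.008 0;1 0 0.0001 0.01 0")

```text
t: 13.0
ee_pos: [520.7, 169.9, 103.2]
tcp_rot: [-0.004, 0.717, 0.697, -0.006]
contact_force: [0.4, 0.4, -0.7]
grip_width: 0.157
```

```bash
python3 look.py 11
```

```text
13.0 [520.7 169.9 103.2] tray [-18.7  -1.1] dyaw 0.01 w 13.8 [ 0.4  0.4 -0.7] [-0.09  0.08 -0.03]
```

View pics/s11.png

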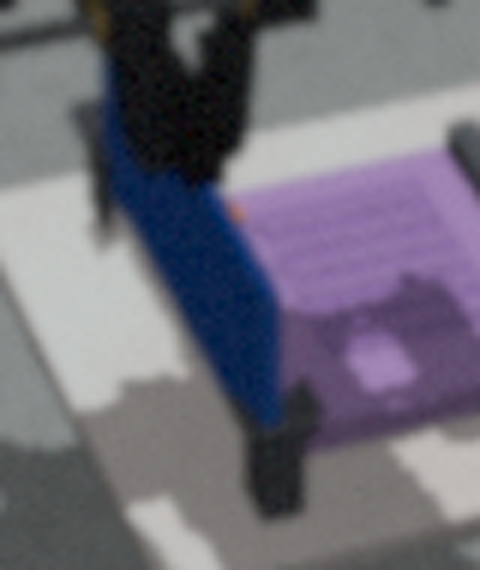

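It's sliding freely in the slot, with about 16 mm to go.

send_rows(series="1 0 0.0001 0.003 0;1 0 0.0001 0.006 0;1 0 0.0001 0.009 0;1 0 0.0001 0.012 0;1 0 0.0001 0.013 0")

```text
t: 13.6
ee_pos: [520.4, 169.7, 89.6]
tcp_rot: [-0.004, 0.717, 0.697, -0.007]
contact_force: [0.2, -0.5, -0.7]
grip_width: 0.158
```

send_rows(series="1 0 0 0.001 0;1 0 0 0.002 0;1 0 0 0.003 0;1 0 0 0.0035 0;1 0 0 0.0035 0")

```text
t: 14.1
ee_pos: [520.8, 169.8, 87.4]
tcp_rot: [-0.003, 0.717, 0.697, -0.006]
contact_force: [-1.8, -0.8, 8.5]
grip_width: 0.155
```

It makes contact at TCP z 87.4, the same height as when it stood in the rack, so it is seated. One check before releasing.

```bash
python3 look.py 12
```

```text
14.1 [520.8 169.8  87.4] tray [-18.7  -1.2] dyaw 0.01 w 13.7 [-1.8 -0.8  8.5] [-0.23  0.64 -0.02]
```

View pics/s12.png

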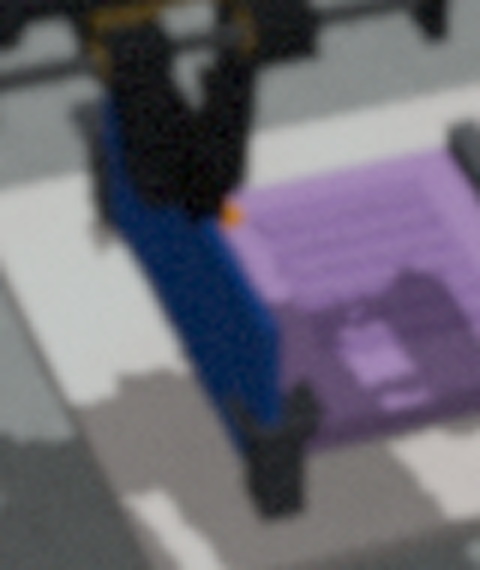

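View pics/t12.png

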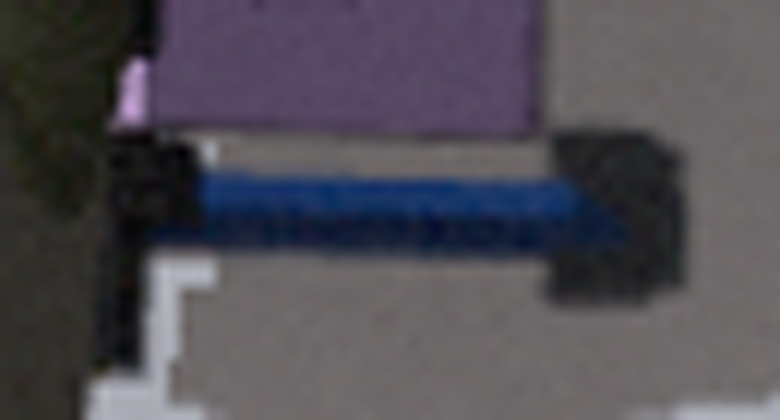

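Both panel ends are inside the guides and the panel is down on the board. Releasing, then rising straight up.

send_rows(series="0.6 0 0 0 0;0.4 0 0 0 0;0.4 0 0 0 0;0.4 0 0 0 0;0.4 0 0 0 0")

```text
t: 14.7
ee_pos: [520.7, 169.7, 87.2]
tcp_rot: [-0.003, 0.717, 0.697, -0.006]
contact_force: [-0.3, -0.5, -0.8]
grip_width: 0.583
```

send_rows(series="0.4 0 0 -0.01 0;0.4 0 0 -0.03 0;0.4 0 0 -0.06 0;0.4 0 0 -0.1 0;0.4 0 0 -0.14 0")

```text
t: 15.2
ee_pos: [522.3, 170.3, 229.4]
tcp_rot: [-0.003, 0.717, 0.697, -0.006]
contact_force: [0.2, -0.2, 0.5]
grip_width: 0.6
```

send_rows(series="0.4 -0.03 -0.02 0 0;0.4 -0.07 -0.05 0 0;0.4 -0.11 -0.08 0 0;0.4 -0.14 -0.11 0 0;0.4 -0.17 -0.13 0 0")

```text
t: 15.7
ee_pos: [385.6, 3.4, 232.5]
tcp_rot: [-0.003, 0.717, 0.697, -0.006]
contact_force: [0.4, -0.4, 0.0]
grip_width: 0.599
```

```bash
python3 - <<'E'
from h import *
from station import r
s=r.read_state();print(s["t"],s["ee_pos"],s["grip_width"],s["contact_force"])
for n in("top","side"):
    f=r.grab_frame(n); pickle.dump(f,open(n+"13.pkl","wb"))
    a=f["frame"][125:245,155:285] if n=="top" else f["frame"][90:210,235:395]
    cv2.imwrite(f"pics/{n}13.png",cv2.resize(a,None,fx=5,fy=5,interpolation=cv2.INTER_CUBIC))
    cv2.imwrite(f"pics/{n}13f.png",f["frame"])
E
```

```text
15.7 [385.63120643   3.36405943 232.52211851] 0.5993616976646072 [ 0.39824385 -0.36756219  0.03039435]
```

View pics/top13.png

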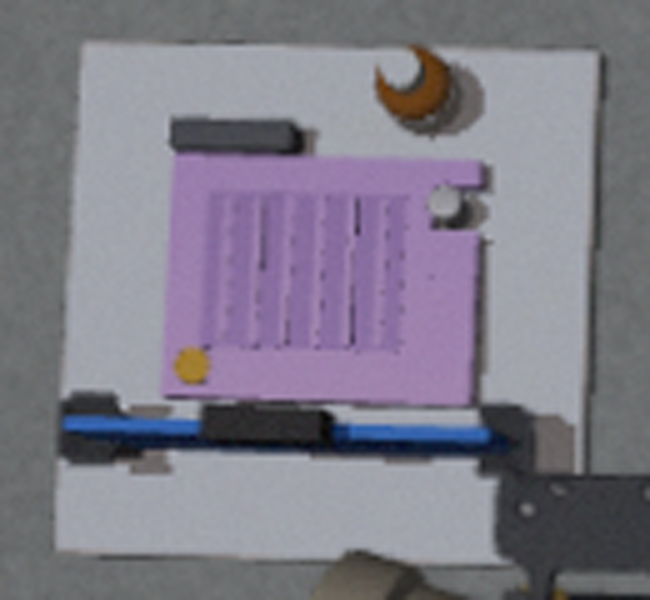

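View pics/side13f.png

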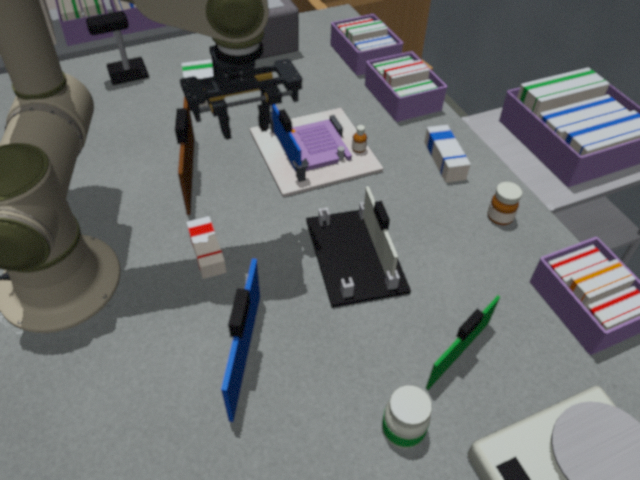

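View pics/side13.png

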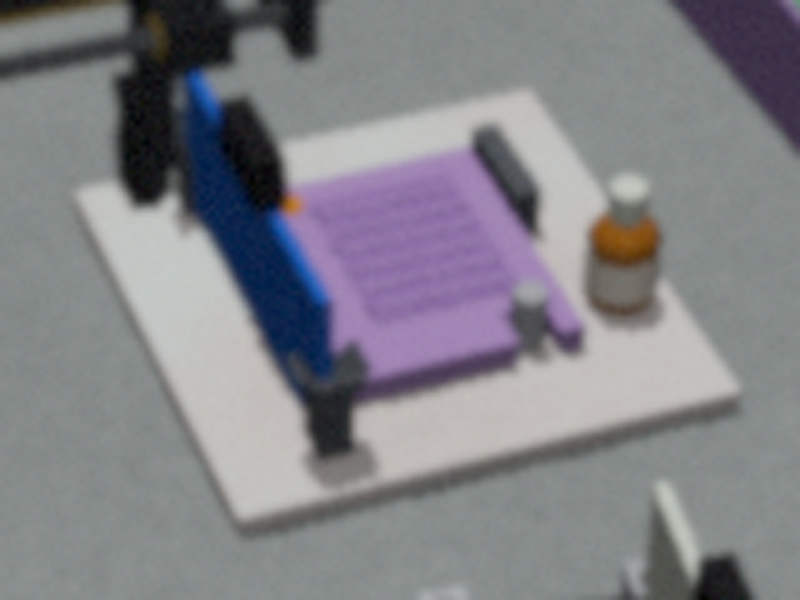

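The panel stands in both guides, the plate's edge is on the stop, and everything else is undisturbed. I'll do a numeric check, then hand in.

send_rows(series="0.4 0 0 0 0;0.4 0 0 0 0;0.4 0 0 0 0;0.4 0 0 0 0;0.4 0 0 0 0")

```text
t: 16.3
ee_pos: [386.1, 2.5, 232.6]
tcp_rot: [-0.003, 0.718, 0.696, -0.006]
contact_force: [0.4, -0.7, -0.5]
grip_width: 0.6
```

```bash
python3 - <<'E'
from h import *
from station import r
f=r.grab_frame("top");im=f["frame"];hsv=cv2.cvtColor(im,cv2.COLOR_BGR2HSV);W=world_img(f)
roi=np.zeros((480,640),np.uint8);roi[125:245,155:285]=1
m=cv2.inRange(hsv,(130,40,40),(165,255,255))*roi
c=max(cv2.findContours(m,cv2.RETR_EXTERNAL,cv2.CHAIN_APPROX_NONE)[0],key=cv2.contourArea).reshape(-1,2)
q=cv2.minAreaRect(w2t(plane(f,c,26.)).astype(np.float32));print("plate",cv2.boxPoints(q).round(1).tolist())
ys,xs=np.nonzero(cv2.inRange(hsv,(100,120,150),(125,255,255))*roi)
P=w2t(plane(f,np.c_[xs,ys],92.));print("panel top y",P[:,1].min(),P[:,1].max(),"x",np.median(P[:,0]),"line",cv2.fitLine(P.astype(np.float32),cv2.DIST_L2,0,.01,.01).ravel(),
 "z +y half/-y half",np.median(W[ys,xs,2][P[:,1]>0]),np.median(W[ys,xs,2][P[:,1]<0]))
r.job_done()
E
```

```text
plate [[-0.699999988079071, 68.4000015258789], [-0.4000000059604645, -72.9000015258789], [112.0, -72.5999984741211], [111.69999694824219, 68.69999694824219]]
panel top y -88.22465017296972 87.95910109757757 x -19.336010493005162 line [ 1.7834455e-03  9.9999839e-01 -1.9318844e+01 -5.0149053e-01] z +y half/-y half 91.43543300138754 90.8312994658371
the job is handed in; nothing more can be done
```

The plate is flush against the back stop and the blue panel is seated between the guides and released. I handed the job in at about 16 s.

- **Plate:** I pushed the dotted corner clockwise round the peg until it stalled against the stop at 17 N. In the last picture its far edge is at tray x≈112, where 110.5 is expected. Its yaw is within 0.2° and it is still on the peg.
- **Panel:** I lowered it in the grip until it touched the board at 8.5 N, at the same tool height at which it was picked up. After release its top edge is level at about 91 mm (92 expected). It is centred at tray y≈-0.1 and x≈-19 (nominal -18), and parallel to the slot.
- **Everything else:** The white panel, the bottle and the other items look undisturbed, and the robot is touching nothing.

**Disagreements:** The top and side cameras differed by up to about 2 mm in the tray's y position. The plate also reads about 2 mm towards −y of its nominal place. Both are about the size of the stated calibration error. The tool kept a tilt of about 0.8° after the push, but the panel went down without binding.

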